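# Pack the large castor kit

## Task

An order for one large castor is waiting on the packing bench: pack the large wheel, the long axle bolt and the large fork into the black tray, each lying fully down in the recess shaped for it (wheel in the round one, bolt lengthwise in the long slot, fork in the square one, standing on its plate as it does now). The small wheel, short bolt and small fork belong to another order: leave them where they are.

Things in the scene. Friction and masses are not known exactly. Their poses are not given: they have to be found in the camera images.
- tray: Shallow black plastic packing tray, fixed to the bench, 318 mm long (x) by 156 mm (y), 30 mm high, 4 mm walls and floor, open above. It holds the three inserts in a row along its x axis, centres at -102, 0 and +102 mm. Origin: centre of its underside, on the bench.
- insert_round: Off-white moulded insert, 100 x 142 x 18 mm (x, y, z), fixed in one of the tray's three places (it varies), turned like the tray. Origin: centre of its underside, 4 mm above the bench; its top is at z = 18 mm, the floor of its central, grey-lined recess at z = 8 mm. Its recess is round, 78 mm across: for the wheel.
- insert_square: Off-white moulded insert, 100 x 142 x 18 mm (x, y, z), fixed in one of the tray's three places (it varies), turned like the tray. Origin: centre of its underside, 4 mm above the bench; its top is at z = 18 mm, the floor of its central, grey-lined recess at z = 8 mm. Its recess is square, 82 x 82 mm, sides along its x and y: for the fork.
- insert_slot: Off-white moulded insert, 100 x 142 x 18 mm (x, y, z), fixed in one of the tray's three places (it varies), turned like the tray. Origin: centre of its underside, 4 mm above the bench; its top is at z = 18 mm, the floor of its central, grey-lined recess at z = 8 mm. Its recess is a long slot, 130 mm along its y and 50 mm along its x: for the bolt.
- wheel_large: The large castor wheel: black rubber tyre 58 mm across and 24 mm wide, grey hub (1 mm proud above) with a small steel bush; lies flat. About 120 g. Origin: its centre, 12 mm above its underside; z is the axle.
- wheel_small: The small castor wheel, same looks: 40 mm across, 18 mm wide, lies flat. Does not belong in this order. Origin: its centre, 9 mm above its underside.
- bolt_long: The long steel axle bolt, lying level, 110 mm overall along its x: round shank 18 mm thick, hexagonal head at the -x end (13 mm long, 30 mm across flats) and an equal nut near the +x end, resting on their flats; the shank is free for 78 mm between head and nut. About 240 g. Origin: on its axis at mid length, 15 mm above what it lies on.
- bolt_short: The short steel axle bolt, same shape: 72 mm long, shank 12 mm, head and nut 20 mm across flats. Does not belong in this order. Origin: on its axis at mid length, 10 mm above the bench.
- fork_large: The large castor fork of bare aluminium: a square plate 64 x 64 x 5 mm lying flat, with two upright parallel cheeks standing on it, each 5 mm thick and 40 mm long along x, their outer faces 41 mm apart along y (20.5 mm either side of the centre), tops 50 mm above the underside. About 160 g. Origin: centre of the plate's underside.
- fork_small: The small castor fork, same shape: plate 44 x 44 x 4 mm, cheeks 29 mm apart outside, 34 mm high. Does not belong in this order. Origin: centre of the plate's underside.
Mind the look-alikes: they are no part of the job. What is shaped like the fork_large but blue or orange is not meant.

How it is judged (in metres and radians):
At the end, for the whole second after the job is handed in: On the recess floors, at rest: large wheel flat in the round one (within 14 mm of centre), large fork upright in the square one (14 mm each way), long bolt level and lengthwise in the slot (17 mm each way). Small wheel, short bolt and small fork within 30 mm of their starts (horizontal distance between wheel_large and insert_round below 0.014 m and z of wheel_large in the frame of insert_round between 0 and 0.024 m and angle between the z axis of wheel_large and the z axis of insert_round, either way round below 0.12 rad and x of fork_large in the frame of insert_square between -0.014 and 0.014 m and y of fork_large in the frame of insert_square between -0.014 and 0.014 m and z of fork_large in the frame of insert_square between 0 and 0.012 m and angle between fork_large's own z axis and vertical below 0.12 rad and x of bolt_long in the frame of insert_slot between -0.017 and 0.017 m and y of bolt_long in the frame of insert_slot between -0.017 and 0.017 m and z of bolt_long in the frame of insert_slot between 0 and 0.0265 m and angle between the x axis of bolt_long and the y axis of insert_slot, either way round below 0.3 rad and linear speed of each of wheel_large, bolt_long, fork_large below 0.02 m/s and angular speed of each of wheel_large, bolt_long, fork_large below 0.3 rad/s and distance of each of wheel_small, bolt_short, fork_small from where it was at the start of the episode below 0.03 m); the robot touches nothing.
It fails at once if the wheel small is moved by more than 30 mm (distance of wheel_small from where it was at the start of the episode above 0.03 m).
It fails at once if the bolt short is moved by more than 30 mm (distance of bolt_short from where it was at the start of the episode above 0.03 m).
It fails at once if the fork small is moved by more than 30 mm (distance of fork_small from where it was at the start of the episode above 0.03 m).
It also fails if it takes over 88 s, if anything falls off the work surface, if the arm or the gripper's body presses on something with over 40 N, if the wrist force passes 120 N, or if a joint passes its speed limit or range.

## Robot

A 6-joint arm with a two-finger parallel gripper is mounted at the origin on the work surface. World frame = base frame: x ahead of the robot, y to its left, z up, the work surface at z = 0. Lengths are in m, angles in degrees, forces in N, time in s.
With the tool pointing down it reaches from about 0.3 to 0.775 m from the base axis. Payload 14.6 kg.
Tool frame: the origin (TCP) lies at the very end of the fingers, on their centre line; the grasp point (between the pads) lies 19 mm behind it; x points along the fingers, y is the direction in which the jaws open and shut, and the axes are right-handed (so a half turn about x gives the same grasp; the last joint's range is limited). The gripper opens to 85 mm and grips with 20 to 120 N. Pads are 22 mm wide; open, the fingers measure 114 mm over their backs; the gripper's body (76 mm by 85 mm) begins 54 mm behind the grasp point. The pads swing forward as they close: fully open they stand 13 mm farther back than shut.
Start: joints at [-77.04, 17.183, 87.147, -0, 75.671, -3.816], TCP at [0.159, -0.527, 0.231] pointing down, gripper open.
Joint ranges: [-173.82, 173.82], [-45.26, 126.66], [13.44, 144.39], [-59.66, 239.66], [0, 175.72], [-146.38, 146.38]. Speed limits (degrees/s): [127.2, 127.2, 147.25, 180, 180, 180].

## Interface

Orientations are given as a 3x3 rotation matrix whose columns are the frame's x, y, z axes.
In Python, from station import state, snapshot, get_calibration, close_job gives the robot as it stands.
- The arm moves only by the tool arm_command, never from a script. Its arguments are lists of equal length, an entry for each row: "translation": the shift along the world's x, y, z in units of 0.1 m (1.0 is 0.1 m), a list of three; "spin": the turn about the world's z in units of 30 degrees (1.0 is 30 degrees); "gripper": the opening, from -1 (shut) to 1 (fully open), so that 0 is half open. In form: {"translation": [[x, y, z], ...], "spin": [spin, ...], "gripper": [gripper, ...]}. A call has 1 to 20 rows; each row is the pose to reach, as a shift and turn from the pose measured when the call began; what a row does not reach only later rows make up. A row lasts 1/12 s, in which the tool goes at most 41.7 mm and 7.16 degrees, less where a joint would pass 70% of its speed; a pose out of reach is approached as far as the arm can. A call with a number of a shift or a turn outside -1 to 1 is refused whole. A call with a gripper value outside its range is refused whole. The fingers move at their own pace and stop on an object; "squeeze" is the grip in N (left out, the last holds). Time passes only in rows, so rows that repeat a pose let the fingers close. It gives the time, the measured TCP pose, the force and the opening at its end, in the units of the state.
- state(): the state, without advancing time (a new reading comes with each control period).
- snapshot(name): name is "side" or "top" or "wrist"; returns the picture (384x512x3 uint8, red, green, blue); there is no depth.
- get_calibration(name): a dict with "vertical_fov" (degrees; the focal length in pixels is half the picture's height over the tangent of half this angle, whatever the lens; pixels are square), "cx", "cy" (the principal point, pixels), "rvec" (rotation vector, rad) and "tvec" (3), from world to camera coordinates, as OpenCV has them. Camera axes: x right, y down, z forward; pixel columns grow to the right and rows downward; lengths in m; the calibration is good to about 2 mm. A picture is of the moment at which its call begins: read the wrist's pose just before it. get_calibration takes no time and is no camera call; for the wrist camera it gives the pose at the moment of the call.
- close_job(): hands the job in, once; it reports no verdict.
The state is a dict: "t": time; "joint_pos": joint angles; "qd": joint speeds; "effort": joint torques, N m; "eef_pos": TCP position; "ee_rot": TCP orientation; "force": force on the tool from outside, world axes, zero at the start; "moment": the same for the moment, N m; "grip_width": finger opening in m.
Only numpy, scipy, OpenCV 4.12 (cv2) and the standard library are available. Lean on these libraries where they do the work, as an engineer would, in place of code of your own. Each camera call takes 0.05 s, during which the arm holds its last target.

## Working session

There is one attempt and no reset: what is moved stays moved. The work goes in short steps, Python scripts to look and compute and a tool call to move; the robot and the scene stay as the last step left them, time stands still between calls to the robot, and variables do not carry over. Pictures are saved under pics/ and viewed, and the job is handed in when it is done.

Besides the shell and the picture viewer there is one more tool, called after "Request:" by a JSON object that holds its "name" and its "arguments", one argument or row to a line. arm_command: Moves the arm, as the interface text tells. Its arguments: {"type":"object","properties":{"translation":{"type":"array"},"spin":{"type":"array"},"gripper":{"type":"array"},"squeeze":{"type":"number"}},"required":["translation","spin","gripper"]}

```bash
mkdir -p pics; ls
cat > h.py <<'E'
import numpy as np, cv2
from station import state, snapshot, get_calibration, close_job
def cal(n):
    c=get_calibration(n); f=192/np.tan(np.radians(c["vertical_fov"])/2)
    R=cv2.Rodrigues(np.array(c["rvec"],float))[0]; t=np.array(c["tvec"],float).ravel()
    return f,c["cx"],c["cy"],R,t,c
def ray(C,u,v,z):
    f,cx,cy,R,t,_=C
    o=-R.T@t; d=R.T@np.array([(u-cx)/f,(v-cy)/f,1]); return o+d*(z-o[2])/d[2]
def proj(C,p):
    f,cx,cy,R,t,_=C
    q=R@np.array(p)+t; return np.array([f*q[0]/q[2]+cx,f*q[1]/q[2]+cy])
def save(n,im,s=1): cv2.imwrite("pics/"+n,cv2.cvtColor(cv2.resize(im,None,fx=s,fy=s,interpolation=cv2.INTER_CUBIC),cv2.COLOR_RGB2BGR))
E
python3 - <<'E'
from h import *
for n in("top","side"):
    im=snapshot(n); save(n+"0.png",im,1.5); np.save(n+"0.npy",im); C=cal(n); print(C[5], -C[3].T@C[4])
s=state(); print(s["t"],s["eef_pos"],s["ee_rot"],s["grip_width"])
E
```

```text
pics
{'vertical_fov': 49.9309568079885, 'cx': 252.39137595766155, 'cy': 186.1062453004182, 'rvec': array([ 2.1481759 , -2.14963789,  0.21721887]), 'tvec': array([-0.05199288,  0.55070491,  0.94746327])} [ 0.38444128 -0.01892643  1.02738138]
{'vertical_fov': 47.4973902292954, 'cx': 258.3019155651787, 'cy': 186.36675519882115, 'rvec': array([ 2.24275475, -0.07360984,  0.01062152]), 'tvec': array([-0.53640534,  0.03276439,  1.06797026])} [ 0.50147926 -0.84441465  0.68179698]
0.1 [ 0.15871677 -0.52638165  0.23077823] [[-1.79517827e-04  2.88660598e-01 -9.57431474e-01]
 [ 1.01771641e-03 -9.57430941e-01 -2.88660628e-01]
 [-9.99999466e-01 -1.02621345e-03 -1.21898706e-04]] 0.08540676653514022
```

View pics/top0.png

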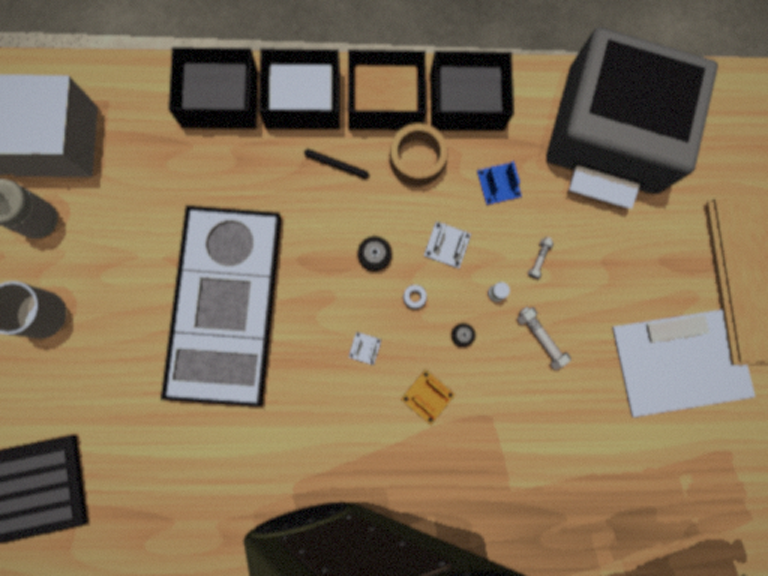

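View pics/side0.png

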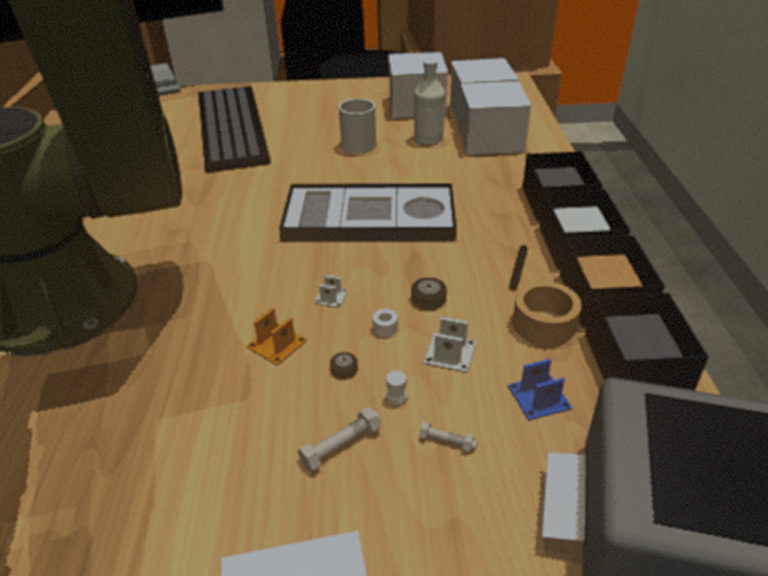

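In the top picture (1.5x pixels) I see these pairs:
- **Wheels:** large at (375,253), small at (463,335).
- **Bare forks:** large at (447,244), small at (365,347). The blue one at (499,183) and the orange one at (428,396) are decoys.
- **Bolts:** long at (543,338), short at (541,258).
- **Tray recesses:** round at (230,242), square at (223,303), slot at (215,367).

Next I'll measure them and check their sizes.

```bash
cat > meas.py <<'E'
from h import *
im=np.load("top0.npy"); C=cal("top"); S=cal("side")
W=lambda u,v,z: ray(C,u,v,z)
hsv=cv2.cvtColor(im,cv2.COLOR_RGB2HSV)
def blob(mask,u,v,r):
    m=np.zeros_like(mask); cv2.circle(m,(int(u),int(v)),r,255,-1); m=cv2.bitwise_and(m,mask)
    cs,_=cv2.findContours(m,cv2.RETR_EXTERNAL,cv2.CHAIN_APPROX_NONE); return max(cs,key=cv2.contourArea)
dark=((hsv[...,2]<75)).astype(np.uint8)*255
nonwood=((hsv[...,1]<85)).astype(np.uint8)*255
dw=cv2.bitwise_or(dark,nonwood)
save("mask.png",np.dstack([nonwood,dark,nonwood]),1.5)
def toworld(c,z): return np.array([W(p[0][0],p[0][1],z)[:2] for p in c])*1000
def rect(c,z):
    p=toworld(c,z).astype(np.float32); return cv2.minAreaRect(p)
for n,u,v,r,z,mk in [("wheelL",250,169,16,.018,dark),("wheelS",309,223,12,.014,dark),("boltL",362,225,32,.015,nonwood),("boltS",361,172,22,.01,nonwood),("forkLplate",298,163,26,.005,nonwood),("forkS",243.5,231.5,18,.004,nonwood)]:
    c=blob(mk,u,v,r); print(n,rect(c,z), cv2.minEnclosingCircle(toworld(c,z).astype(np.float32)))
# tray
m=cv2.inRange(hsv,(0,0,110),(180,70,255))
c=blob(m,148,203,90); print("inserts white",rect(c,.018))
E
python3 meas.py
python3 - <<'E'
from h import *
im=np.load("top0.npy")
a=cv2.resize(im[140:260,220:400],None,fx=4.4,fy=4.4,interpolation=cv2.INTER_CUBIC); save("crop.png",a)
save("crop2.png",im[130:280,100:200],4)
E
```

```text
wheelL ((599.1392822265625, -46.31315994262695), (56.21443176269531, 52.56819534301758), 0.15404169261455536) ((599.1358642578125, -45.06716537475586), 29.127248764038086)
wheelS ((464.3158874511719, -190.5399169921875), (35.036258697509766, 34.523529052734375), 89.91846466064453) ((463.7223815917969, -191.12826538085938), 18.70726203918457)
boltL ((459.9971618652344, -324.12689208984375), (114.51728820800781, 35.922752380371094), 34.82899475097656) ((461.9058837890625, -326.87017822265625), 57.25874328613281)
boltS ((596.8221435546875, -328.67120361328125), (22.58444595336914, 76.6011962890625), 66.2212905883789) ((596.736328125, -328.8661193847656), 38.4272575378418)
forkLplate ((618.9847412109375, -170.34420776367188), (68.06700897216797, 68.97200775146484), 70.00328063964844) ((618.8554077148438, -170.1369171142578), 45.31770706176758)
forkS ((444.0265197753906, -29.78334617614746), (46.93995666503906, 48.169559478759766), 71.72769927978516) ((443.5523986816406, -29.525991439819336), 30.44833755493164)
inserts white ((515.212646484375, 202.2769012451172), (144.35665893554688, 307.065673828125), 85.68013763427734)
```

View pics/crop.png

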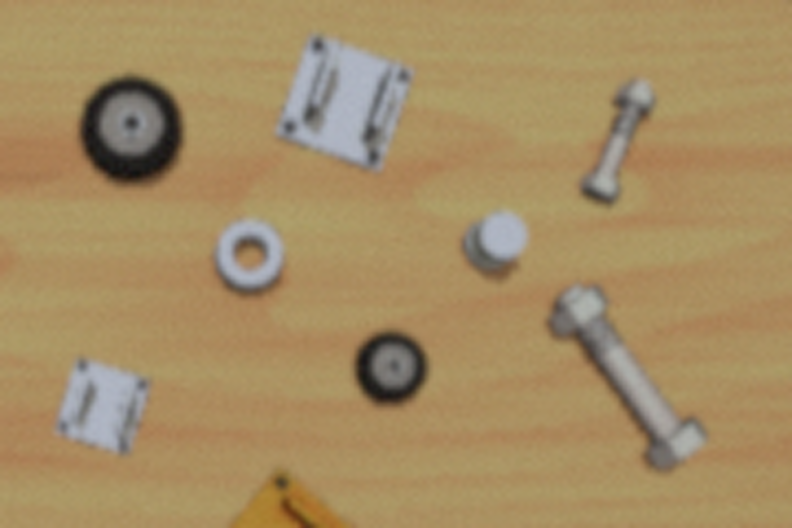

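View pics/mask.png

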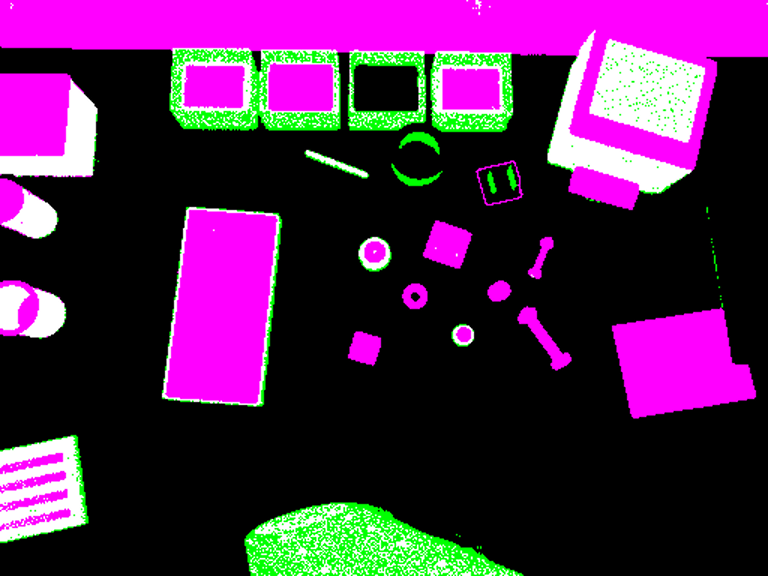

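View pics/crop2.png

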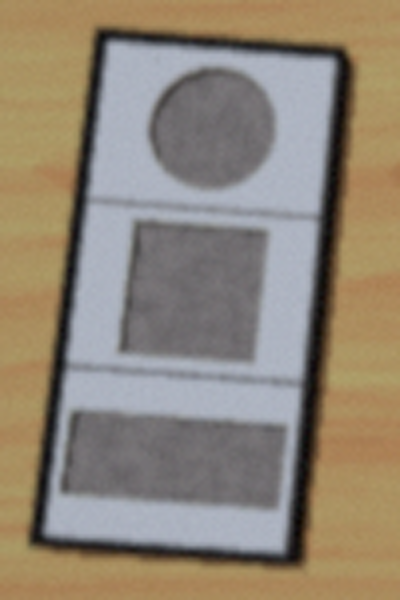

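```bash
cat > side.py <<'E'
from h import *
S=cal("side");T=cal("top"); im=np.load("side0.npy").copy();tm=np.load("top0.npy").copy()
im=cv2.resize(im,None,fx=2,fy=2);tm=cv2.resize(tm,None,fx=2,fy=2)
def rot(a):
    a=np.radians(a); return np.array([[np.cos(a),-np.sin(a)],[np.sin(a),np.cos(a)]])
def poly(pts,z,closed=True):
    for I,C in((im,S),(tm,T)):
        p=np.array([proj(C,[q[0],q[1],z])*2+.5 for q in pts]).round().astype(np.int32)
        cv2.polylines(I,[p],closed,(255,0,0),1)
def box(c,a,lx,ly,z): poly([np.array(c)+rot(a)@np.array([sx*lx/2,sy*ly/2]) for sx,sy in((-1,-1),(1,-1),(1,1),(-1,1))],z)
def circ(c,r,z): poly([np.array(c)+r*np.array([np.cos(t),np.sin(t)]) for t in np.linspace(0,6.28,40)],z)
ft=[.5152,.2023]; a=-4.3
box(ft,a,.318,.156,.030)
for k in(-1,0,1): box(np.array(ft)+rot(a)@np.array([.102*k,0]),a,.1,.142,.018)
circ([.5991,-.0458],.029,.024)
circ([.5991,-.0458],.029,.0)
box([.619,-.1703],-20,.064,.064,.005); 
for s in(-1,1): box(np.array([.619,-.1703])+rot(-20)@np.array([0,s*.018]),-20,.04,.005,.05)
box([.460,-.3241],34.8,.110,.030,.015)
save("side_ov.png",im[240:660,300:760],1.6); save("top_ov.png",tm[250:560,200:800],1.3)
E
python3 side.py
```

```text
(no output)
```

View pics/side_ov.png

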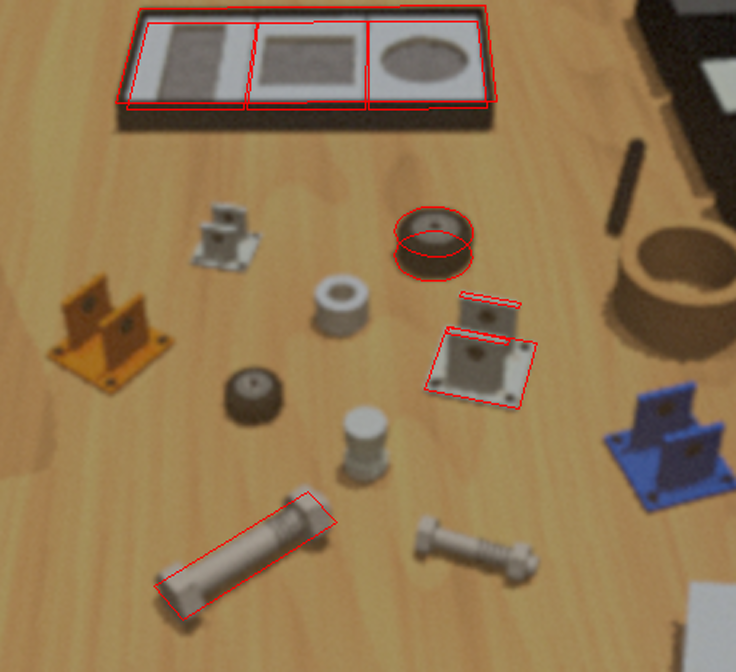

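View pics/top_ov.png

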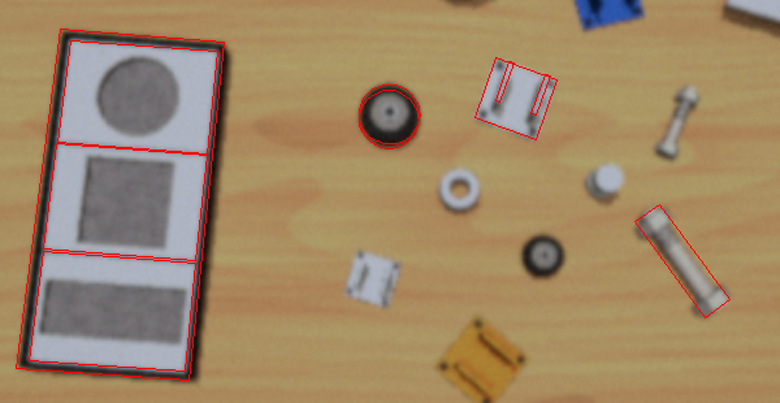

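The overlays match in both views. The parts at large-part sizes fit the wheel, fork and bolt I picked. The wheel and fork agree within about 3 mm, and the bolt measures 114 mm against 110. The order of work is bolt, fork, then wheel.

Request:
{"name": "arm_command", "arguments": {
  "translation": [
    [0.33,0.22,-0.1],
    [0.66,0.44,-0.2],
    [1.0,0.67,-0.3],
    [1.0,0.67,-0.3]
  ],
  "spin": [0.2,0.4,0.6,0.6],
  "gripper": [1,1,1,1],
  "squeeze": 50
}}

```text
t: 0.43
eef_pos: [0.2625, -0.4555, 0.1987]
ee_rot: [[-0.001, 0.579, -0.815], [0.004, -0.815, -0.579], [-1.0, -0.004, -0.002]]
force: [1.1, 0.2, -0.3]
grip_width: 0.085
```

Request:
{"name": "arm_command", "arguments": {
  "translation": [
    [0.33,0.22,-0.1],
    [0.66,0.44,-0.2],
    [1.0,0.67,-0.3],
    [1.0,0.67,-0.3]
  ],
  "spin": [0,0,0,0],
  "gripper": [1,1,1,1]
}}

```text
t: 0.77
eef_pos: [0.3658, -0.3848, 0.1668]
ee_rot: [[-0.002, 0.582, -0.813], [0.007, -0.813, -0.582], [-1.0, -0.007, -0.002]]
force: [-0.8, -0.7, -0.8]
grip_width: 0.0852
```

Request:
{"name": "arm_command", "arguments": {
  "translation": [
    [0.33,0.2,-0.1],
    [0.66,0.4,-0.2],
    [0.94,0.6,-0.2],
    [0.94,0.6,-0.2],
    [0.94,0.6,-0.2]
  ],
  "spin": [-0.02,-0.02,-0.02,-0.02,-0.02],
  "gripper": [1,1,1,1,1]
}}

```text
t: 1.18
eef_pos: [0.4606, -0.3238, 0.1463]
ee_rot: [[-0.003, 0.576, -0.818], [0.008, -0.818, -0.576], [-1.0, -0.008, -0.002]]
force: [-1.2, -0.2, 0.3]
grip_width: 0.0852
```

```bash
cat > wr.py <<'E'
import sys
from h import *
s=state();C=cal("wrist");im=snapshot("wrist");np.save("w.npy",im);save(sys.argv[1],im,1.5)
import pickle;pickle.dump(C,open("wc.pkl","wb"))
print(s["t"],s["eef_pos"],np.degrees(np.arctan2(s["ee_rot"][1][1],s["ee_rot"][0][1])),s["grip_width"], -C[3].T@C[4])
E
python3 wr.py w1.png
```

```text
1.1833 [ 0.46056568 -0.32377977  0.14628725] -54.84568017268078 0.08519233990724842 [ 0.52678536 -0.27774816  0.28842507]
```

View pics/w1.png

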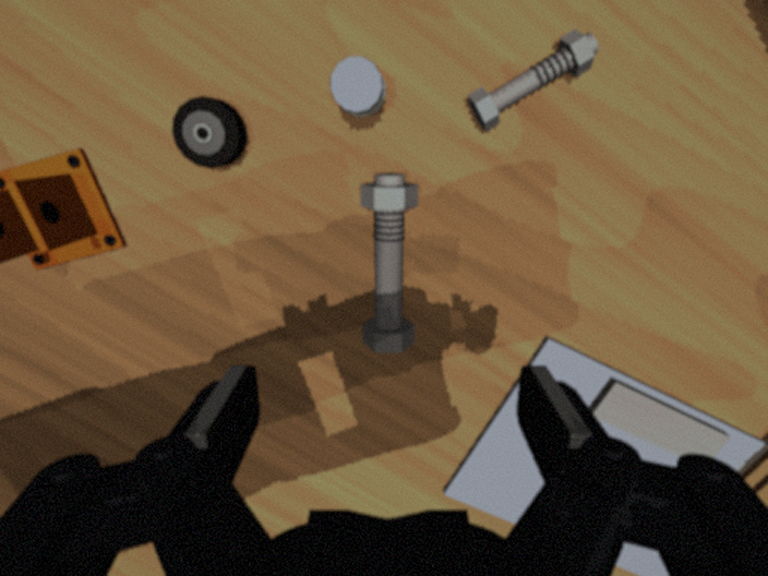

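Run:
```python
from h import *
import pickle;C=pickle.load(open("wc.pkl","rb"))
a=ray(C,389/1.5,174/1.5,.015);b=ray(C,387/1.5,347/1.5,.017);print(a,b,(a+b)/2,np.linalg.norm(a-b),C[0])
d=C[0]*.085/175;print("fingertip depth",d)
p=-C[3].T@C[4]
# point along ray of tip at depth d
for u,v in((245,368),(532,368)):
    print(C[3].T@(np.array([(u/1.5-C[1])/C[0],(v/1.5-C[2])/C[0],1])*d)+p)
```

```text
[ 0.50610711 -0.29079536  0.015     ] [ 0.41351947 -0.35472188  0.017     ] [ 0.45981329 -0.32275862  0.016     ] 0.11253031256145567 300.87898851148856
fingertip depth 0.14614122299129445
[ 0.43992689 -0.28135449  0.15895776]
[ 0.49354872 -0.35725435  0.15824004]
```

Request:
{"name": "arm_command", "arguments": {
  "translation": [
    [0,0,-0.3],
    [0,0.01,-0.6],
    [0,0.01,-0.9],
    [0,0.01,-0.95],
    [0,0.01,-0.95]
  ],
  "spin": [0,0,0,0,0],
  "gripper": [1,1,1,1,1]
}}

```text
t: 1.65
eef_pos: [0.4583, -0.324, 0.0504]
ee_rot: [[-0.005, 0.573, -0.819], [0.009, -0.819, -0.573], [-1.0, -0.011, -0.001]]
force: [-0.4, -0.4, 0.2]
grip_width: 0.0854
```

Request:
{"name": "arm_command", "arguments": {
  "translation": [
    [0,0,-0.2],
    [0,0,-0.35],
    [0,0,-0.44],
    [0,0,-0.44],
    [0,0,-0.44]
  ],
  "spin": [0,0,0,0,0],
  "gripper": [1,1,1,1,1]
}}

```text
t: 2.07
eef_pos: [0.4586, -0.3246, 0.0077]
ee_rot: [[-0.004, 0.573, -0.82], [0.009, -0.82, -0.573], [-1.0, -0.01, -0.001]]
force: [0.0, -0.4, 0.3]
grip_width: 0.0854
```

Request:
{"name": "arm_command", "arguments": {
  "translation": [
    [0,0,-0.02],
    [0,0,-0.02],
    [0,0,-0.02],
    [0,0,-0.02],
    [0,0,-0.02],
    [0,0,-0.02],
    [0,0,-0.02],
    [0,0,-0.02]
  ],
  "spin": [0,0,0,0,0,0,0,0],
  "gripper": [-1,-1,-1,-1,-1,-1,-1,-1],
  "squeeze": 60
}}

```text
t: 2.73
eef_pos: [0.4588, -0.3247, 0.0062]
ee_rot: [[-0.004, 0.573, -0.82], [0.008, -0.819, -0.573], [-1.0, -0.009, -0.001]]
force: [-1.6, 1.0, 4.9]
grip_width: 0.016
```

Request:
{"name": "arm_command", "arguments": {
  "translation": [
    [0,0,0.1],
    [0,0,0.3],
    [0,0,0.6],
    [0,0,0.9],
    [0,0,0.9]
  ],
  "spin": [0,0,0,0,0],
  "gripper": [-1,-1,-1,-1,-1]
}}

```text
t: 3.15
eef_pos: [0.4606, -0.3261, 0.1023]
ee_rot: [[0.002, 0.573, -0.819], [0.003, -0.819, -0.573], [-1.0, -0.001, -0.004]]
force: [-0.8, -0.1, -1.1]
grip_width: 0.0158
```

```bash
python3 wr.py w2.png
```

```text
3.15 [ 0.46059472 -0.32612309  0.10228296] -55.031915889556245 0.01584388344588963 [ 0.52621536 -0.2796661   0.24457541]
```

View pics/w2.png

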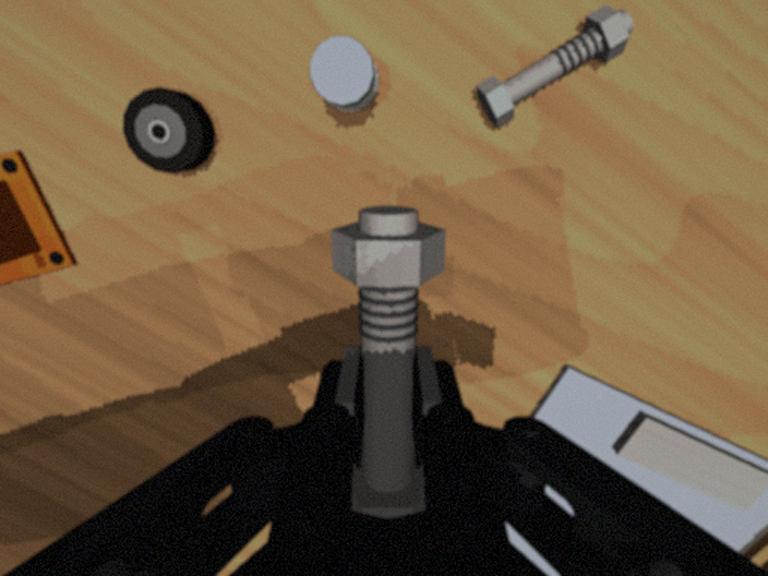

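Run:
```python
from h import *
im=snapshot("side");save("s2.png",im[150:384,120:420],2.5)
```

```text
(no output)
```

View pics/s2.png

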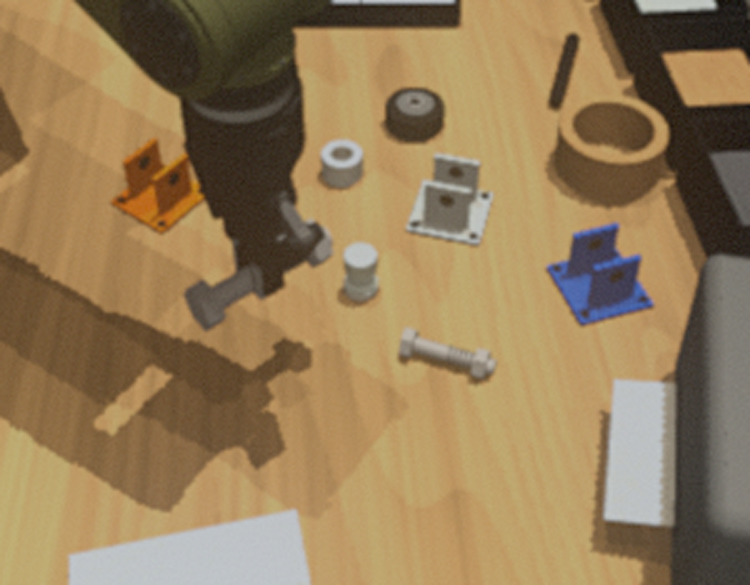

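The bolt is held and level. I'm carrying it to the slot.

Request:
{"name": "arm_command", "arguments": {
  "translation": [
    [0,0.3,0],
    [0,0.65,0.05],
    [-0.05,1.0,0.1],
    [-0.05,1.0,0.1]
  ],
  "spin": [0,0,0,0],
  "gripper": [-1,-1,-1,-1]
}}

```text
t: 3.58
eef_pos: [0.4529, -0.2203, 0.1066]
ee_rot: [[-0.005, 0.575, -0.818], [0.009, -0.818, -0.575], [-1.0, -0.011, -0.001]]
force: [-0.2, -0.3, -1.8]
grip_width: 0.016
```

Request:
{"name": "arm_command", "arguments": {
  "translation": [
    [0,0.33,0],
    [-0.05,0.66,0],
    [-0.1,1.0,0],
    [-0.1,1.0,0]
  ],
  "spin": [0.2,0.4,0.55,0.55],
  "gripper": [-1,-1,-1,-1]
}}

```text
t: 3.92
eef_pos: [0.4411, -0.1159, 0.1053]
ee_rot: [[-0.011, 0.789, -0.615], [0.009, -0.615, -0.789], [-1.0, -0.014, -0.001]]
force: [-0.8, -0.3, -0.7]
grip_width: 0.0155
```

Request:
{"name": "arm_command", "arguments": {
  "translation": [
    [0,0.33,0],
    [-0.05,0.66,0],
    [-0.1,1.0,0],
    [-0.1,1.0,0]
  ],
  "spin": [0.2,0.4,0.55,0.55],
  "gripper": [-1,-1,-1,-1]
}}

```text
t: 4.25
eef_pos: [0.4295, -0.012, 0.1043]
ee_rot: [[-0.016, 0.934, -0.358], [0.007, -0.358, -0.934], [-1.0, -0.017, -0.001]]
force: [0.1, -1.4, -1.0]
grip_width: 0.0155
```

Request:
{"name": "arm_command", "arguments": {
  "translation": [
    [0,0.33,0],
    [-0.05,0.66,0],
    [-0.1,1.0,0],
    [-0.1,1.0,0]
  ],
  "spin": [0.2,0.4,0.55,0.55],
  "gripper": [-1,-1,-1,-1]
}}

```text
t: 4.58
eef_pos: [0.4183, 0.0916, 0.1035]
ee_rot: [[-0.019, 0.997, -0.07], [0.002, -0.07, -0.998], [-1.0, -0.019, -0.001]]
force: [0.3, -0.5, -2.2]
grip_width: 0.0159
```

Request:
{"name": "arm_command", "arguments": {
  "translation": [
    [0,0.33,0],
    [-0.05,0.66,0],
    [-0.1,1.0,0],
    [-0.1,1.0,0],
    [-0.1,1.0,0]
  ],
  "spin": [0,0,0,0,0],
  "gripper": [-1,-1,-1,-1,-1]
}}

```text
t: 5.0
eef_pos: [0.4077, 0.1922, 0.1027]
ee_rot: [[-0.021, 0.997, -0.068], [0.002, -0.068, -0.998], [-1.0, -0.021, -0.0]]
force: [-0.2, 0.2, -2.8]
grip_width: 0.0157
```

```bash
python3 wr.py w3.png
```

```text
5.0 [0.40770827 0.19224567 0.10266607] -3.9055188082977694 0.01567940109697389 [0.41585401 0.27326617 0.24463368]
```

View pics/w3.png

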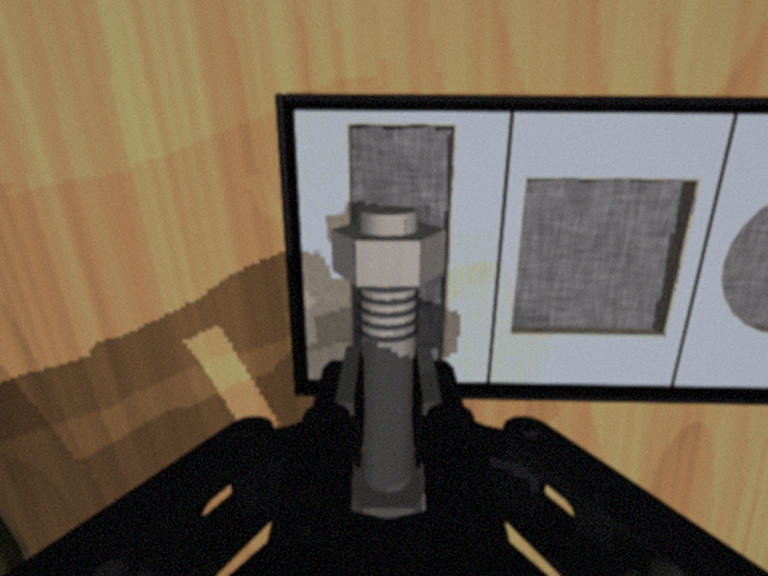

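Run:
```python
from h import *
import pickle;C=pickle.load(open("wc.pkl","rb"))
q=[ray(C,u/1.5,v/1.5,.018) for u,v in((527,179),(698,180),(665,334),(512,332))]
print(np.array(q).round(4),np.mean(q,0)); print([np.linalg.norm(q[i]-q[(i+1)%4]).round(4) for i in range(4)])
a=ray(C,349/1.5,125/1.5,.018);b=ray(C,454/1.5,127/1.5,.018);print(a,b,np.linalg.norm(a-b))
q=[ray(C,u/1.5,v/1.5,.030) for u,v in((278,95),(298,396))];print(q)
# bolt: nut tip
n=ray(C,388/1.5,222/1.5,.11);print(n)
```

```text
[[0.4779 0.246  0.018 ]
 [0.5604 0.2402 0.018 ]
 [0.5548 0.1582 0.018 ]
 [0.4722 0.1641 0.018 ]] [0.51631879 0.2021243  0.018     ]
[np.float64(0.0828), np.float64(0.0823), np.float64(0.0828), np.float64(0.0822)]
[0.39304808 0.27681488 0.018     ] [0.44278268 0.27258412 0.018     ] 0.04991422102832743
[array([0.36395721, 0.29127621, 0.03      ]), array([0.35296819, 0.13781558, 0.03      ])]
[0.41147738 0.24700138 0.11      ]
```

Request:
{"name": "arm_command", "arguments": {
  "translation": [
    [0.03,0.1,-0.05],
    [0.065,0.175,-0.2],
    [0.065,0.175,-0.4],
    [0.065,0.175,-0.6],
    [0.065,0.175,-0.6]
  ],
  "spin": [0,0,0,0,0],
  "gripper": [-1,-1,-1,-1,-1]
}}

```text
t: 5.47
eef_pos: [0.4131, 0.2075, 0.0393]
ee_rot: [[-0.026, 0.997, -0.071], [-0.001, -0.071, -0.997], [-1.0, -0.026, 0.002]]
force: [-0.1, 0.4, -2.9]
grip_width: 0.0158
```

```bash
python3 wr.py w4.png
python3 - <<'E'
from h import *
im=snapshot("side");save("s4.png",im[100:240,130:350],3)
E
```

```text
5.4667 [0.4130572  0.20749876 0.03928347] -4.086331750268533 0.01577019282174123 [0.42221992 0.28881112 0.18103357]
```

View pics/w4.png

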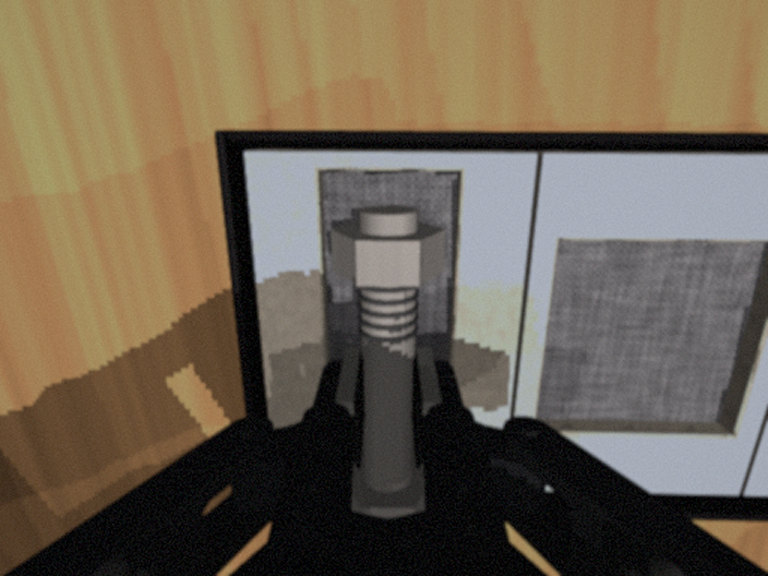

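View pics/s4.png

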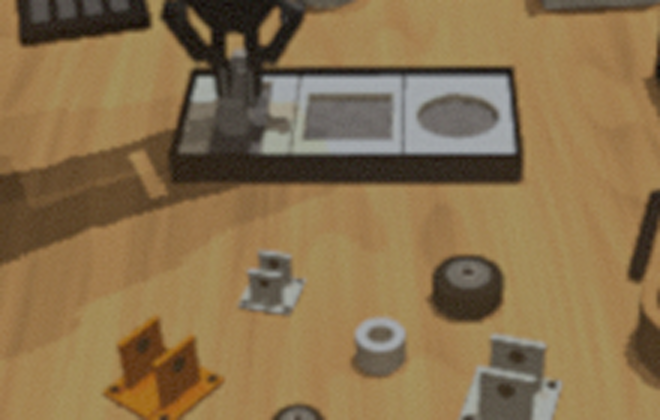

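Request:
{"name": "arm_command", "arguments": {
  "translation": [
    [0.01,0.02,-0.1],
    [0.01,0.02,-0.2],
    [0.01,0.02,-0.22],
    [0.01,0.02,-0.22],
    [0.01,0.02,-0.22]
  ],
  "spin": [0,0,0,0,0],
  "gripper": [-1,-1,-1,-1,-1]
}}

```text
t: 5.98
eef_pos: [0.4155, 0.2103, 0.0206]
ee_rot: [[-0.022, 0.997, -0.071], [0.001, -0.071, -0.997], [-1.0, -0.022, 0.001]]
force: [-0.6, 0.2, -1.7]
grip_width: 0.0157
```

Request:
{"name": "arm_command", "arguments": {
  "translation": [
    [0,0,-0.03],
    [0,0,-0.05],
    [0,0,-0.05],
    [0,0,-0.05]
  ],
  "spin": [0,0,0,0],
  "gripper": [-1,-1,-1,-1]
}}

```text
t: 6.32
eef_pos: [0.4161, 0.2105, 0.0179]
ee_rot: [[-0.021, 0.997, -0.071], [0.001, -0.071, -0.998], [-1.0, -0.021, 0.0]]
force: [-13.4, -6.9, 38.6]
grip_width: 0.0156
```

Request:
{"name": "arm_command", "arguments": {
  "translation": [
    [0,0,0.03],
    [0,0,0.03],
    [0,0,0.03]
  ],
  "spin": [0,0,0],
  "gripper": [-1,-1,-1]
}}

```text
t: 6.57
eef_pos: [0.4163, 0.2106, 0.0211]
ee_rot: [[-0.02, 0.997, -0.071], [0.002, -0.071, -0.998], [-1.0, -0.02, -0.0]]
force: [1.1, 0.1, -1.2]
grip_width: 0.0156
```

```bash
python3 wr.py w5.png
python3 - <<'E'
from h import *
print(state()["force"],state()["moment"])
im=snapshot("side");save("s5.png",im[110:170,170:310],5)
im=snapshot("top");save("t5.png",im[130:290,90:210],4)
E
```

```text
6.5667 [0.41631174 0.21057806 0.02110697] -4.049218695904371 0.015576789325246919 [0.42455426 0.29155418 0.16308403]
[ 0.52816744 -0.02471728 -1.46236897] [-0.02040858 -0.01208148 -0.04578605]
```

View pics/w5.png

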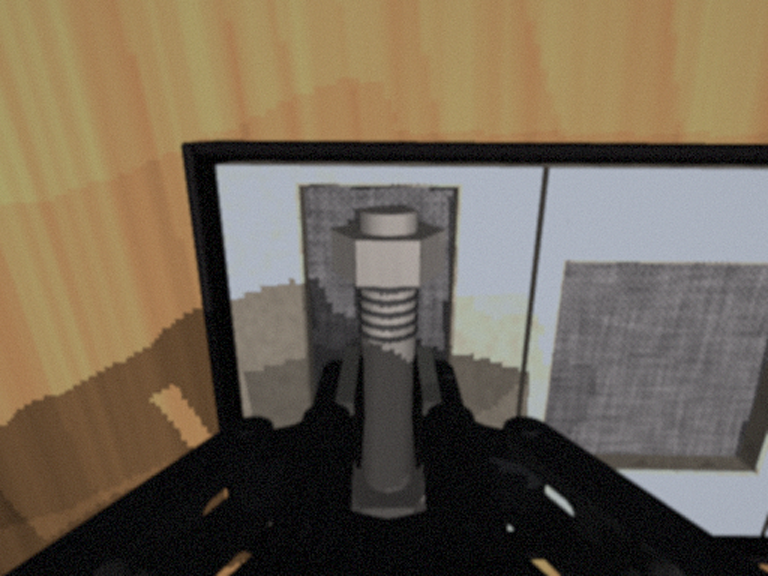

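View pics/s5.png

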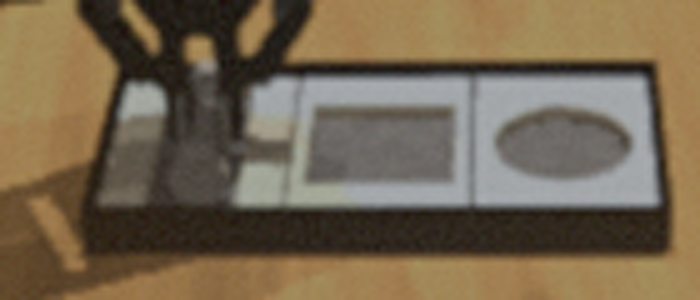

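View pics/t5.png

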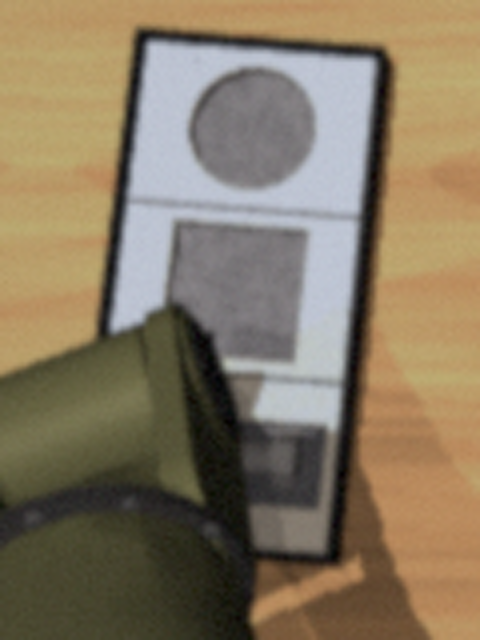

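Contact came at TCP z 0.018, which is the insert's top face. A fingertip touched the slot's edge because I was about 2 mm off centre. I'll shift over and let the bolt drop the last few mm.

Request:
{"name": "arm_command", "arguments": {
  "translation": [
    [-0.02,0,0],
    [-0.025,0,-0.01],
    [-0.025,0,-0.01]
  ],
  "spin": [0,0,0],
  "gripper": [-1,-1,-1]
}}

```text
t: 6.97
eef_pos: [0.4131, 0.2103, 0.0192]
ee_rot: [[-0.022, 0.997, -0.071], [0.001, -0.071, -0.998], [-1.0, -0.022, 0.001]]
force: [-0.5, 0.1, -1.3]
grip_width: 0.0154
```

Request:
{"name": "arm_command", "arguments": {
  "translation": [
    [0,0,0],
    [0,0,0],
    [0,0,0],
    [0,0,0],
    [0,0,0.05],
    [0,0,0.3],
    [0,0,0.6],
    [0,0,0.9],
    [0,0,0.9]
  ],
  "spin": [0,0,0,0,0,0,0,0,0],
  "gripper": [-0.2,-0.2,-0.2,-0.2,-0.2,-0.2,-0.2,0,1]
}}

```text
t: 7.72
eef_pos: [0.4152, 0.2113, 0.1146]
ee_rot: [[-0.014, 0.997, -0.07], [0.004, -0.07, -0.998], [-1.0, -0.015, -0.003]]
force: [-0.0, -0.1, 0.1]
grip_width: 0.0532
```

```bash
python3 wr.py w6.png
```

```text
7.7167 [0.41522132 0.21125331 0.11459245] -4.038840822959952 0.053164701176950144 [0.42266923 0.29190809 0.25681573]
```

View pics/w6.png

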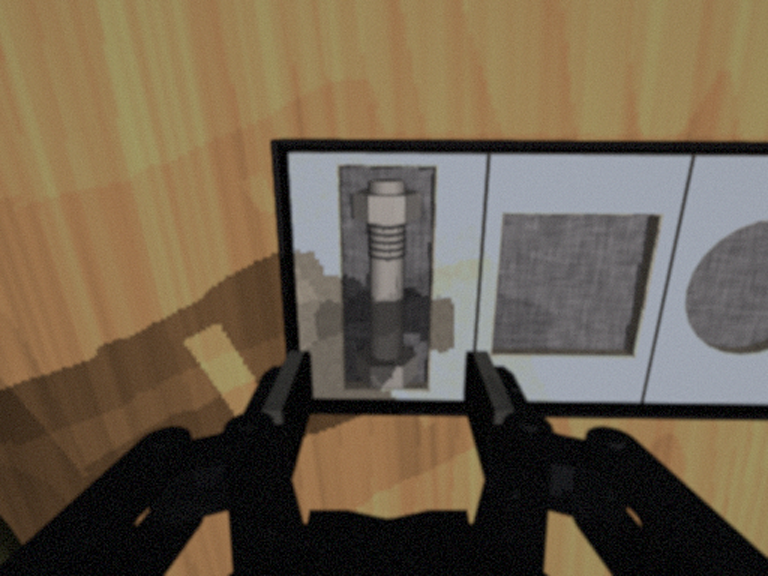

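The bolt lies inside the slot, with the shank at about (387,280) in the wrist view. Next is the large fork.

Request:
{"name": "arm_command", "arguments": {
  "translation": [
    [0.17,-0.33,0.05],
    [0.34,-0.66,0.1],
    [0.5,-0.95,0.1],
    [0.5,-0.95,0.1]
  ],
  "spin": [0.2,0.4,0.62,0.62],
  "gripper": [1,1,1,1]
}}

```text
t: 8.1
eef_pos: [0.4661, 0.1122, 0.1217]
ee_rot: [[-0.016, 0.966, 0.259], [-0.003, 0.259, -0.966], [-1.0, -0.017, -0.001]]
force: [-0.1, 0.0, 0.5]
grip_width: 0.0854
```

Request:
{"name": "arm_command", "arguments": {
  "translation": [
    [0.17,-0.33,0],
    [0.34,-0.66,0],
    [0.5,-0.95,0],
    [0.5,-0.95,0]
  ],
  "spin": [0.2,0.4,0.62,0.62],
  "gripper": [1,1,1,1]
}}

```text
t: 8.43
eef_pos: [0.5176, 0.0132, 0.121]
ee_rot: [[-0.015, 0.829, 0.558], [-0.009, 0.558, -0.83], [-1.0, -0.017, -0.001]]
force: [-0.1, 0.2, -0.2]
grip_width: 0.0852
```

Request:
{"name": "arm_command", "arguments": {
  "translation": [
    [0.17,-0.33,0],
    [0.34,-0.66,0],
    [0.5,-0.95,0],
    [0.5,-0.95,0]
  ],
  "spin": [0.2,0.4,0.62,0.62],
  "gripper": [1,1,1,1]
}}

```text
t: 8.77
eef_pos: [0.5689, -0.0858, 0.12]
ee_rot: [[-0.011, 0.604, 0.797], [-0.014, 0.797, -0.604], [-1.0, -0.018, -0.001]]
force: [-0.4, 0.4, -0.1]
grip_width: 0.0852
```

Request:
{"name": "arm_command", "arguments": {
  "translation": [
    [0.17,-0.33,0],
    [0.34,-0.6,0],
    [0.48,-0.85,0],
    [0.48,-0.85,0],
    [0.48,-0.85,0]
  ],
  "spin": [0.2,0.4,0.6,0.6,0.6],
  "gripper": [1,1,1,1,1]
}}

```text
t: 9.18
eef_pos: [0.6166, -0.171, 0.1185]
ee_rot: [[-0.008, 0.331, 0.943], [-0.016, 0.943, -0.331], [-1.0, -0.018, -0.003]]
force: [-0.1, 0.5, 0.9]
grip_width: 0.0852
```

```bash
python3 wr.py w7.png
```

```text
9.1833 [ 0.61655392 -0.17100151  0.11852216] 70.64615192100874 0.08524738731130413 [ 0.54113479 -0.14140472  0.26069329]
```

View pics/w7.png

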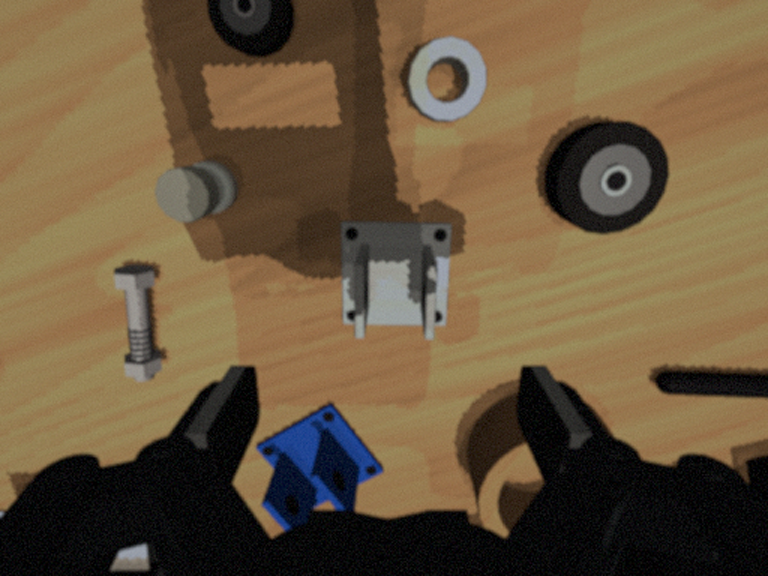

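Run:
```python
from h import *
import pickle;C=pickle.load(open("wc.pkl","rb"))
q=np.array([ray(C,u/1.5,v/1.5,.005) for u,v in((342,222),(451,222),(448,326),(343,325))])
print(q.mean(0),[np.linalg.norm(q[i]-q[(i+1)%4]).round(4) for i in range(4)])
for i in range(4):
    d=q[(i+1)%4]-q[i];print(np.degrees(np.arctan2(d[1],d[0])))
print("wheel",ray(C,616.5/1.5,180.5/1.5,.025))
```

```text
[ 0.61871784 -0.16806646  0.005     ] [np.float64(0.0624), np.float64(0.0648), np.float64(0.0648), np.float64(0.0644)]
70.9233640813914
-18.39356318554425
-109.41719930219199
159.46683352580396
wheel [ 0.60099099 -0.04337255  0.025     ]
```

Request:
{"name": "arm_command", "arguments": {
  "translation": [
    [0.02,0.02,-0.2],
    [0.02,0.02,-0.5],
    [0.02,0.02,-0.8],
    [0.02,0.02,-1.0],
    [0.02,0.02,-1.0],
    [0.02,0.02,-1.0]
  ],
  "spin": [0,0,0,0,0,0],
  "gripper": [1,1,1,1,1,1]
}}

```text
t: 9.73
eef_pos: [0.6178, -0.1669, 0.0185]
ee_rot: [[-0.01, 0.331, 0.943], [-0.015, 0.943, -0.331], [-1.0, -0.018, -0.005]]
force: [0.2, 0.2, 0.7]
grip_width: 0.085
```

Request:
{"name": "arm_command", "arguments": {
  "translation": [
    [0,0,0],
    [0,0,0],
    [0,0,0],
    [0,0,0],
    [0,0,0],
    [0,0,0],
    [0,0,0]
  ],
  "spin": [0,0,0,0,0,0,0],
  "gripper": [-1,-1,-1,-1,-1,-1,-1],
  "squeeze": 40
}}

```text
t: 10.32
eef_pos: [0.6184, -0.1671, 0.02]
ee_rot: [[-0.008, 0.332, 0.943], [-0.015, 0.943, -0.332], [-1.0, -0.017, -0.003]]
force: [-1.6, 0.8, 7.5]
grip_width: 0.0404
```

Request:
{"name": "arm_command", "arguments": {
  "translation": [
    [0,0,0.1],
    [0,0,0.3],
    [0,0,0.6],
    [0,0,0.95],
    [0,0,0.95]
  ],
  "spin": [0,0,0,0,0],
  "gripper": [-1,-1,-1,-1,-1]
}}

```text
t: 10.73
eef_pos: [0.621, -0.1679, 0.1233]
ee_rot: [[0.002, 0.332, 0.943], [-0.019, 0.943, -0.332], [-1.0, -0.017, 0.008]]
force: [1.3, -0.1, -0.5]
grip_width: 0.0405
```

```bash
python3 wr.py w8.png
```

```text
10.7333 [ 0.62097029 -0.16793082  0.12331713] 70.6147720865979 0.04046652165695885 [ 0.54410066 -0.13779303  0.26461816]
```

View pics/w8.png

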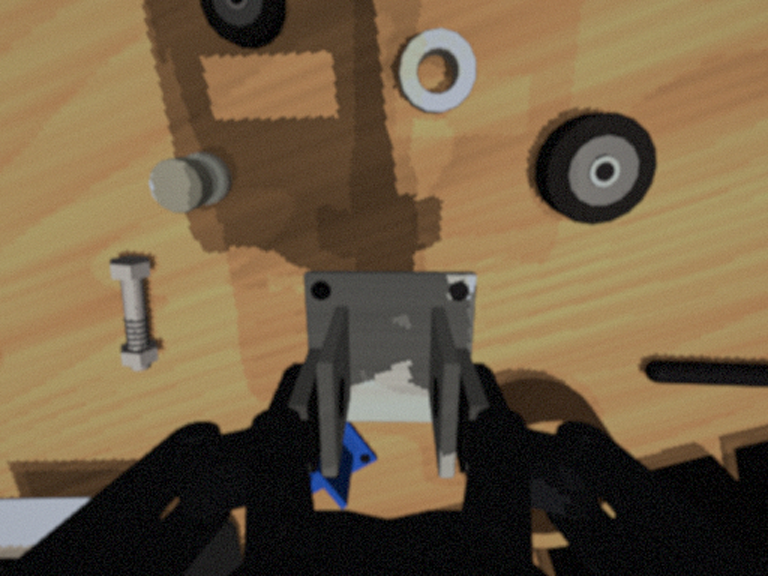

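The fork is held upright. Now to the square recess.

Request:
{"name": "arm_command", "arguments": {
  "translation": [
    [-0.08,0.3,0],
    [-0.17,0.6,0],
    [-0.25,0.92,0],
    [-0.25,0.92,0]
  ],
  "spin": [0,0,0,0],
  "gripper": [-1,-1,-1,-1]
}}

```text
t: 11.12
eef_pos: [0.5936, -0.0711, 0.1196]
ee_rot: [[-0.003, 0.329, 0.944], [-0.017, 0.944, -0.329], [-1.0, -0.017, 0.003]]
force: [0.6, 0.8, -0.9]
grip_width: 0.0403
```

Request:
{"name": "arm_command", "arguments": {
  "translation": [
    [-0.08,0.3,0],
    [-0.17,0.6,0],
    [-0.25,0.9,0],
    [-0.25,0.9,0]
  ],
  "spin": [0.1,0.2,0.25,0.25],
  "gripper": [-1,-1,-1,-1]
}}

```text
t: 11.45
eef_pos: [0.5671, 0.023, 0.1193]
ee_rot: [[-0.002, 0.198, 0.98], [-0.016, 0.98, -0.198], [-1.0, -0.016, 0.001]]
force: [-0.2, 0.1, -1.0]
grip_width: 0.0405
```

Request:
{"name": "arm_command", "arguments": {
  "translation": [
    [-0.08,0.3,0],
    [-0.17,0.6,0],
    [-0.25,0.9,0],
    [-0.25,0.9,0]
  ],
  "spin": [0.1,0.2,0.25,0.25],
  "gripper": [-1,-1,-1,-1]
}}

```text
t: 11.78
eef_pos: [0.5406, 0.1167, 0.119]
ee_rot: [[-0.001, 0.063, 0.998], [-0.016, 0.998, -0.064], [-1.0, -0.016, 0.0]]
force: [-0.0, 0.3, -0.9]
grip_width: 0.0408
```

Request:
{"name": "arm_command", "arguments": {
  "translation": [
    [-0.08,0.3,0],
    [-0.17,0.6,0],
    [-0.25,0.85,0],
    [-0.25,0.85,0],
    [-0.25,0.85,0]
  ],
  "spin": [0,0,0,0,0],
  "gripper": [-1,-1,-1,-1,-1]
}}

```text
t: 12.2
eef_pos: [0.5153, 0.2023, 0.1187]
ee_rot: [[-0.001, 0.062, 0.998], [-0.016, 0.998, -0.062], [-1.0, -0.016, -0.0]]
force: [1.2, 0.1, -1.5]
grip_width: 0.0399
```

```bash
python3 wr.py w9.png
```

```text
12.2 [0.51529894 0.20225846 0.11873515] 86.4479905961953 0.03987956486483507 [0.434472   0.2101225  0.26073774]
```

View pics/w9.png

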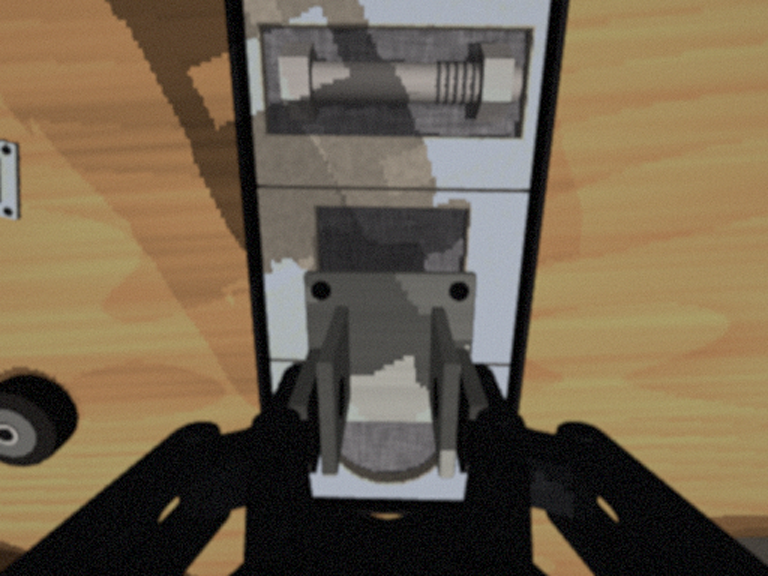

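Run:
```python
from h import *
import pickle;C=pickle.load(open("wc.pkl","rb"))
a,b=[ray(C,u/1.5,272/1.5,.104) for u in(305,475)];print(a,b,np.linalg.norm(a-b)); d=(b-a)/np.linalg.norm(b-a)
n=np.array([-d[1],d[0],0]); m=(a+b)/2
print("fork c",m+.032*n,m-.032*n)
q=[ray(C,u/1.5,v/1.5,.018) for u,v in((315,207),(469,207))];m=(q[0]+q[1])/2;print("recess edge",q,np.linalg.norm(q[0]-q[1]),m+.041*np.array([np.cos(.0716),-np.sin(.0716),0]))
```

```text
[0.48186056 0.17451268 0.104     ] [0.48528969 0.23630655 0.104     ] 0.06188894229836072
fork c [0.45162428 0.20718266 0.104     ] [0.51552597 0.20363656 0.104     ]
recess edge [array([0.47158137, 0.16472355, 0.018     ]), array([0.47637385, 0.24745924, 0.018     ])] 0.08287438466535235 [0.51487256 0.2031583  0.018     ]
```

Request:
{"name": "arm_command", "arguments": {
  "translation": [
    [0,-0.01,-0.2],
    [0,-0.01,-0.45],
    [0,-0.01,-0.7],
    [0,-0.01,-0.8],
    [0,-0.01,-0.85],
    [0,-0.01,-0.85]
  ],
  "spin": [0,0,0,0,0,0],
  "gripper": [-1,-1,-1,-1,-1,-1]
}}

```text
t: 12.75
eef_pos: [0.5159, 0.1997, 0.0335]
ee_rot: [[-0.002, 0.064, 0.998], [-0.016, 0.998, -0.064], [-1.0, -0.016, -0.001]]
force: [-0.7, 0.4, -0.3]
grip_width: 0.0403
```

Request:
{"name": "arm_command", "arguments": {
  "translation": [
    [0,0.01,-0.03],
    [0,0.02,-0.05],
    [0,0.02,-0.05],
    [0,0.02,-0.05]
  ],
  "spin": [0,0,0,0],
  "gripper": [-1,-1,-1,-1]
}}

```text
t: 13.08
eef_pos: [0.5173, 0.201, 0.032]
ee_rot: [[0.002, 0.064, 0.998], [-0.017, 0.998, -0.064], [-1.0, -0.017, 0.003]]
force: [-8.2, -12.0, 25.8]
grip_width: 0.0402
```

```bash
python3 wr.py w10.png;  python3 - <<'E'
from h import *
im=snapshot("side");save("s10.png",im[110:170,170:310],5)
E
```

```text
13.0833 [0.51734829 0.2010154  0.03195384] 86.30741886157905 0.04015866706224508 [0.43611745 0.2091789  0.17368501]
```

View pics/w10.png

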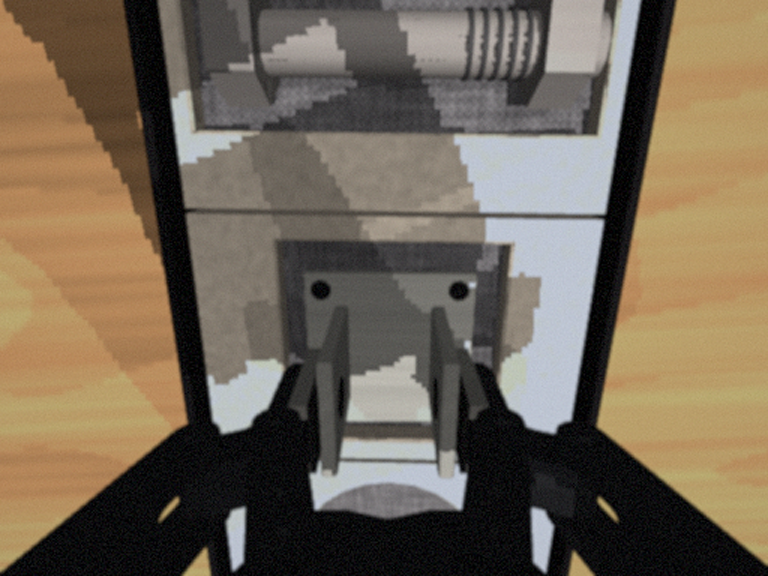

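View pics/s10.png

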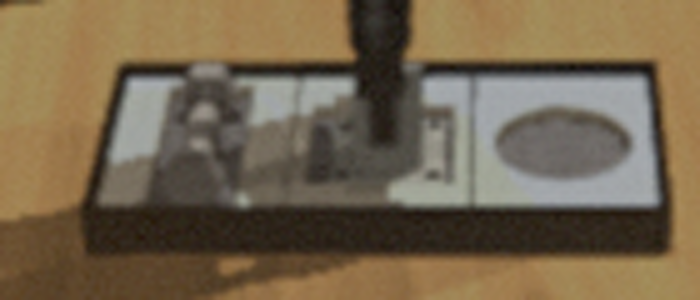

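The plate sits inside the recess with a margin all round. Releasing it.

Request:
{"name": "arm_command", "arguments": {
  "translation": [
    [0,0,0.02],
    [0,0,0.02],
    [0,0,0.02],
    [0,0,0.02],
    [0,0,0.02],
    [0,0,0.3],
    [0,0,0.6],
    [0,0,0.9],
    [0,0,0.9]
  ],
  "spin": [0,0,0,0,0,0,0,0,0],
  "gripper": [0.5,0.5,0.5,0.5,0.5,0.5,0.5,1,1]
}}

```text
t: 13.93
eef_pos: [0.5194, 0.2018, 0.1274]
ee_rot: [[0.009, 0.064, 0.998], [-0.014, 0.998, -0.064], [-1.0, -0.014, 0.01]]
force: [1.0, 0.7, 1.1]
grip_width: 0.0849
```

```bash
python3 wr.py w11.png
```

```text
13.9333 [0.51944802 0.20182306 0.12744165] 86.31186922122416 0.08492276533501877 [0.43713423 0.20961951 0.26858656]
```

View pics/w11.png

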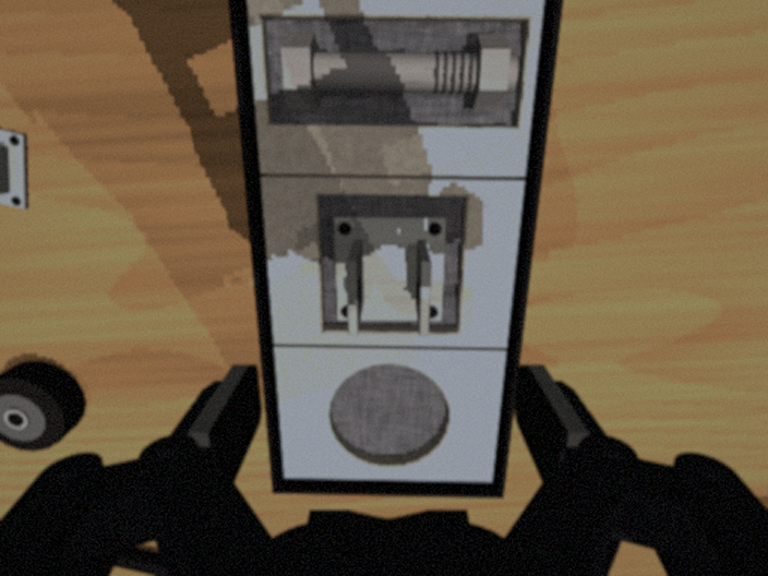

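The fork stands inside its recess (plate about u 333–443, v 215–325). Now the wheel.

Run:
```python
from h import *
import pickle;C=pickle.load(open("wc.pkl","rb"))
l,r,t=[ray(C,u/1.5,v/1.5,.018) for u,v in((331,409),(449,409),(389.5,364))]
print((l+r)/2,np.linalg.norm(l-r),t+.039*np.array([np.cos(.0716),-np.sin(.0716),0]))
q=np.array([ray(C,u/1.5,v/1.5,.013) for u,v in((333,214),(445,215),(442,323),(336,323))])
print(q.mean(0),[np.linalg.norm(q[i]-q[(i+1)%4]).round(4) for i in range(4)])
```

```text
[0.61218824 0.19667114 0.018     ] 0.07687129688544947 [0.61800444 0.19567231 0.018     ]
[0.51945901 0.20173819 0.013     ] [np.float64(0.0639), np.float64(0.0673), np.float64(0.0657), np.float64(0.0682)]
```

Request:
{"name": "arm_command", "arguments": {
  "translation": [
    [0.1,-0.28,0],
    [0.2,-0.56,0],
    [0.27,-0.85,0],
    [0.27,-0.85,0]
  ],
  "spin": [0,0,0,0],
  "gripper": [1,1,1,1]
}}

```text
t: 14.32
eef_pos: [0.5461, 0.1127, 0.1235]
ee_rot: [[0.005, 0.067, 0.998], [-0.016, 0.998, -0.067], [-1.0, -0.016, 0.006]]
force: [0.1, 0.2, 0.2]
grip_width: 0.0852
```

Request:
{"name": "arm_command", "arguments": {
  "translation": [
    [0.1,-0.28,0],
    [0.2,-0.56,0],
    [0.27,-0.85,0],
    [0.27,-0.85,0]
  ],
  "spin": [0,0,0,0],
  "gripper": [1,1,1,1]
}}

```text
t: 14.65
eef_pos: [0.5735, 0.0239, 0.1223]
ee_rot: [[0.004, 0.07, 0.998], [-0.017, 0.997, -0.07], [-1.0, -0.016, 0.005]]
force: [-0.2, -0.8, -1.3]
grip_width: 0.0853
```

Request:
{"name": "arm_command", "arguments": {
  "translation": [
    [0.1,-0.28,0],
    [0.2,-0.56,0],
    [0.25,-0.7,0],
    [0.25,-0.7,0],
    [0.25,-0.7,0]
  ],
  "spin": [0,0,0,0,0],
  "gripper": [1,1,1,1,1]
}}

```text
t: 15.07
eef_pos: [0.5982, -0.0458, 0.1214]
ee_rot: [[0.002, 0.071, 0.997], [-0.016, 0.997, -0.071], [-1.0, -0.016, 0.003]]
force: [-0.6, 0.3, 0.1]
grip_width: 0.0853
```

```bash
python3 wr.py w12.png
```

```text
15.0667 [ 0.59818548 -0.04575265  0.12144211] 85.9182014260471 0.08532406290015303 [ 0.51689059 -0.03712037  0.26312145]
```

View pics/w12.png

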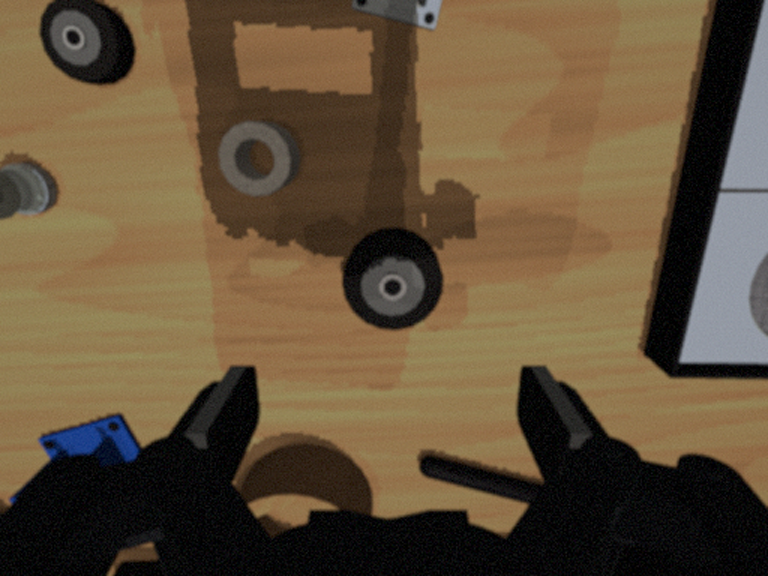

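Run:
```python
from h import *
import pickle;C=pickle.load(open("wc.pkl","rb"))
print(ray(C,393/1.5,287.5/1.5,.025))
```

```text
[ 0.60164319 -0.04382147  0.025     ]
```

Request:
{"name": "arm_command", "arguments": {
  "translation": [
    [0.03,0.015,-0.3],
    [0.03,0.015,-0.6],
    [0.03,0.015,-0.8],
    [0.03,0.015,-0.9],
    [0.03,0.015,-0.9]
  ],
  "spin": [0,0,0,0,0],
  "gripper": [1,1,1,1,1]
}}

```text
t: 15.53
eef_pos: [0.5999, -0.0423, 0.0296]
ee_rot: [[-0.001, 0.069, 0.998], [-0.016, 0.997, -0.069], [-1.0, -0.016, -0.0]]
force: [-0.0, -0.2, 0.4]
grip_width: 0.0857
```

Request:
{"name": "arm_command", "arguments": {
  "translation": [
    [0,0,-0.15],
    [0,0,-0.25],
    [0,0,-0.25],
    [0,0,-0.25]
  ],
  "spin": [0,0,0,0],
  "gripper": [1,1,1,1]
}}

```text
t: 15.87
eef_pos: [0.6, -0.0421, 0.0052]
ee_rot: [[-0.001, 0.069, 0.998], [-0.016, 0.998, -0.069], [-1.0, -0.016, 0.0]]
force: [0.1, 0.0, 0.8]
grip_width: 0.0854
```

Request:
{"name": "arm_command", "arguments": {
  "translation": [
    [0,0,0],
    [0,0,0],
    [0,0,0],
    [0,0,0],
    [0,0,0],
    [0,0,0]
  ],
  "spin": [0,0,0,0,0,0],
  "gripper": [-1,-1,-1,-1,-1,-1],
  "squeeze": 40
}}

```text
t: 16.37
eef_pos: [0.6007, -0.0422, 0.0066]
ee_rot: [[0.001, 0.069, 0.998], [-0.016, 0.998, -0.069], [-1.0, -0.016, 0.002]]
force: [-2.6, 0.2, 8.4]
grip_width: 0.0568
```

Request:
{"name": "arm_command", "arguments": {
  "translation": [
    [0,0,0.1],
    [0,0,0.3],
    [0,0,0.6],
    [0,0,0.95],
    [0,0,0.95]
  ],
  "spin": [0,0,0,0,0],
  "gripper": [-1,-1,-1,-1,-1]
}}

```text
t: 16.78
eef_pos: [0.6034, -0.0425, 0.1094]
ee_rot: [[0.011, 0.069, 0.998], [-0.017, 0.997, -0.069], [-1.0, -0.016, 0.012]]
force: [1.2, 1.1, 0.4]
grip_width: 0.0565
```

```bash
python3 wr.py w13.png
```

```text
16.7833 [ 0.60343297 -0.04250546  0.10938033] 86.0509127208118 0.05649751623478731 [ 0.52087841 -0.03393221  0.25036081]
```

View pics/w13.png

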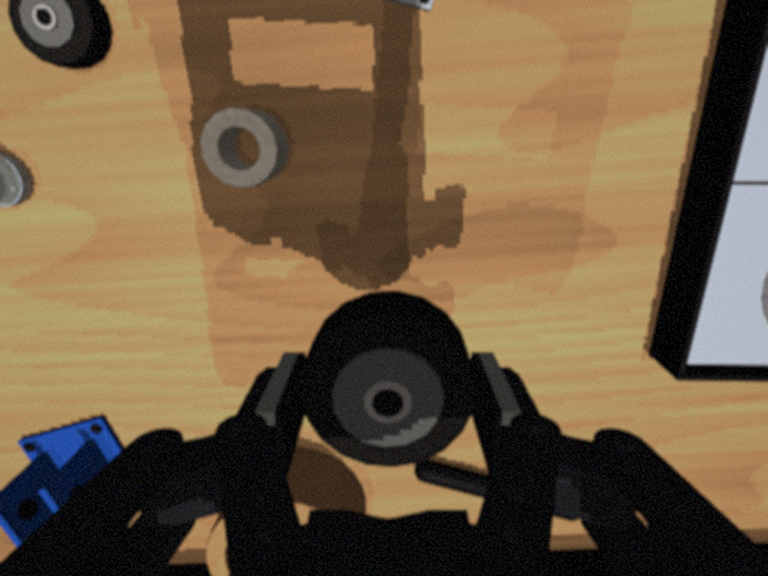

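Request:
{"name": "arm_command", "arguments": {
  "translation": [
    [0.02,0.28,0],
    [0.03,0.56,0],
    [0.05,0.85,0],
    [0.05,0.85,0]
  ],
  "spin": [0,0,0,0],
  "gripper": [-1,-1,-1,-1]
}}

```text
t: 17.17
eef_pos: [0.6071, 0.0468, 0.1059]
ee_rot: [[0.008, 0.066, 0.998], [-0.016, 0.998, -0.066], [-1.0, -0.015, 0.009]]
force: [0.4, 0.6, -1.6]
grip_width: 0.0562
```

Request:
{"name": "arm_command", "arguments": {
  "translation": [
    [0.02,0.28,0],
    [0.03,0.56,0],
    [0.05,0.85,0],
    [0.05,0.85,0]
  ],
  "spin": [0,0,0,0],
  "gripper": [-1,-1,-1,-1]
}}

```text
t: 17.5
eef_pos: [0.6115, 0.136, 0.1054]
ee_rot: [[0.007, 0.062, 0.998], [-0.015, 0.998, -0.062], [-1.0, -0.015, 0.008]]
force: [-0.7, -0.1, -1.6]
grip_width: 0.0562
```

Request:
{"name": "arm_command", "arguments": {
  "translation": [
    [0.02,0.28,0],
    [0.04,0.55,0],
    [0.06,0.6,0],
    [0.06,0.6,0],
    [0.06,0.6,0]
  ],
  "spin": [0,0,0,0,0],
  "gripper": [-1,-1,-1,-1,-1]
}}

```text
t: 17.92
eef_pos: [0.6173, 0.1954, 0.1049]
ee_rot: [[0.006, 0.062, 0.998], [-0.016, 0.998, -0.062], [-1.0, -0.015, 0.007]]
force: [-0.1, -0.3, -1.7]
grip_width: 0.0561
```

```bash
python3 wr.py w14.png
```

```text
17.9167 [0.61733619 0.19544518 0.10489756] 86.43896929939692 0.05613031655057105 [0.53546801 0.20326067 0.24628892]
```

View pics/w14.png

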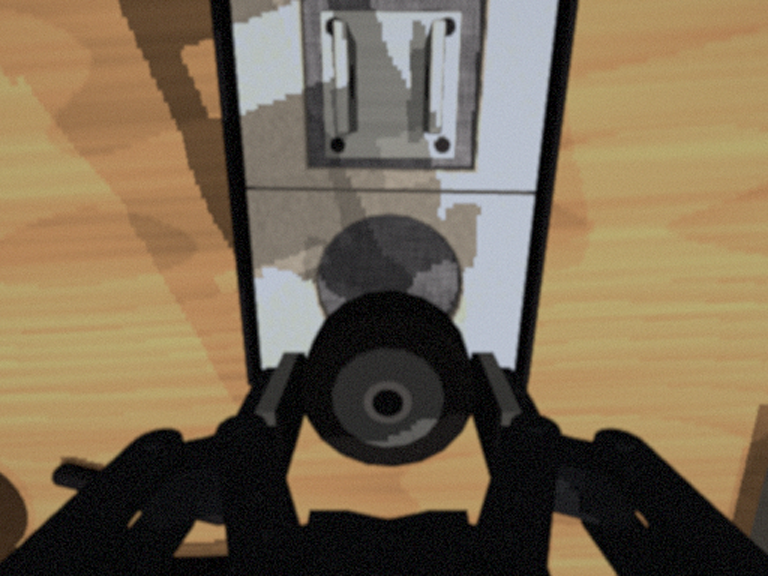

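Run:
```python
from h import *
import pickle;C=pickle.load(open("wc.pkl","rb"))
l,r,t=[ray(C,u/1.5,v/1.5,.018) for u,v in((317,280),(462,280),(389.5,214))]
print(l,r,np.linalg.norm(l-r),t+.039*np.array([np.cos(.0716),-np.sin(.0716),0]))
print("wheel",ray(C,387.5/1.5,403/1.5,.105-.0066+.025))
```

```text
[0.61113312 0.15725816 0.018     ] [0.61542809 0.23466705 0.018     ] 0.07752794428038193 [0.61672089 0.19537836 0.018     ]
wheel [0.61848727 0.19630901 0.1234    ]
```

Request:
{"name": "arm_command", "arguments": {
  "translation": [
    [0,0,-0.2],
    [0,0,-0.45],
    [0,0,-0.65],
    [0,0,-0.7],
    [0,0,-0.7]
  ],
  "spin": [0,0,0,0,0],
  "gripper": [-1,-1,-1,-1,-1]
}}

```text
t: 18.38
eef_pos: [0.6168, 0.1937, 0.0337]
ee_rot: [[0.003, 0.064, 0.998], [-0.016, 0.998, -0.064], [-1.0, -0.016, 0.004]]
force: [-0.4, 0.2, -1.4]
grip_width: 0.0567
```

Request:
{"name": "arm_command", "arguments": {
  "translation": [
    [0,0.01,-0.08],
    [0,0.01,-0.14],
    [0,0.01,-0.14],
    [0,0.01,-0.14]
  ],
  "spin": [0,0,0,0],
  "gripper": [-1,-1,-1,-1]
}}

```text
t: 18.72
eef_pos: [0.6169, 0.1946, 0.02]
ee_rot: [[0.003, 0.064, 0.998], [-0.016, 0.998, -0.064], [-1.0, -0.016, 0.004]]
force: [0.5, 0.3, -1.5]
grip_width: 0.0563
```

Request:
{"name": "arm_command", "arguments": {
  "translation": [
    [0,0,-0.02],
    [0,0,-0.02],
    [0,0,-0.02]
  ],
  "spin": [0,0,0],
  "gripper": [-1,-1,-1]
}}

```text
t: 18.97
eef_pos: [0.6174, 0.1948, 0.0187]
ee_rot: [[0.005, 0.064, 0.998], [-0.016, 0.998, -0.064], [-1.0, -0.016, 0.006]]
force: [0.6, -0.3, 2.2]
grip_width: 0.0561
```

Request:
{"name": "arm_command", "arguments": {
  "translation": [
    [0,0,0],
    [0,0,0],
    [0,0,0],
    [0,0,0],
    [0,0,0],
    [0,0,0.3],
    [0,0,0.6],
    [0,0,0.9],
    [0,0,0.9]
  ],
  "spin": [0,0,0,0,0,0,0,0,0],
  "gripper": [0.8,0.8,0.8,0.8,0.8,0.8,0.8,1,1]
}}

```text
t: 19.72
eef_pos: [0.6197, 0.1954, 0.1153]
ee_rot: [[0.014, 0.064, 0.998], [-0.014, 0.998, -0.064], [-1.0, -0.013, 0.014]]
force: [1.6, -0.3, 1.3]
grip_width: 0.0854
```

Request:
{"name": "arm_command", "arguments": {
  "translation": [
    [-0.3,0,0.2],
    [-0.6,0,0.4],
    [-0.9,0,0.6],
    [-0.9,0,0.6]
  ],
  "spin": [0,0,0,0],
  "gripper": [1,1,1,1]
}}

```text
t: 20.05
eef_pos: [0.5274, 0.1961, 0.1793]
ee_rot: [[0.018, 0.063, 0.998], [-0.012, 0.998, -0.063], [-1.0, -0.011, 0.018]]
force: [1.7, -0.3, 0.9]
grip_width: 0.0851
```

```bash
python3 wr.py w15.png
python3 - <<'E'
from h import *
im=snapshot("side");np.save("s15.npy",im);save("s15.png",im[90:350,150:400],3)
E
```

```text
20.05 [0.52742365 0.19610303 0.17926438] 86.38718563523294 0.08507141403722372 [0.44389981 0.20349846 0.31970738]
```

View pics/w15.png

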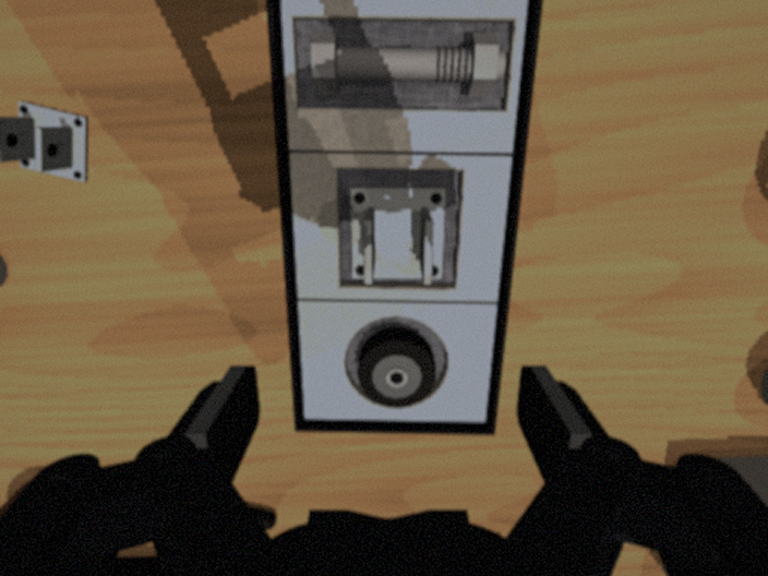

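View pics/s15.png

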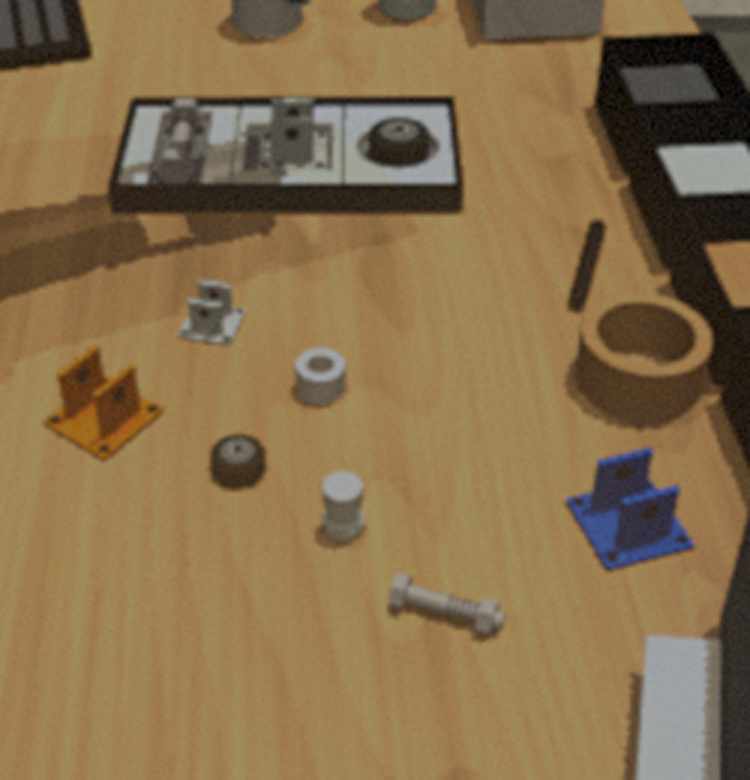

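All three parts sit in their recesses and the small parts look untouched. One numeric check before handing in.

Run:
```python
from h import *
import pickle;C=pickle.load(open("wc.pkl","rb"));im=np.load("w.npy");save("w15c.png",im[0:290,170:370],2.6 if 0 else 2)
R=lambda u,v,z: ray(C,u/1.5,v/1.5,z)
print("wheel hub top",R(397,378,.033))
l,r,t=R(345,362,.018),R(448,362,.018),R(396.5,317,.018); print(np.linalg.norm(l-r),"round c",t+.039*np.array([np.cos(.0716),-np.sin(.0716),0]),(l+r)/2)
q=np.array([R(*p,.018) for p in((337,168),(463,169),(457,289),(340,287))]);print("sq",q.mean(0))
q=np.array([R(*p,.013) for p in((352,187),(446,187),(443,279),(353,279))]);print("fork",q.mean(0),[np.linalg.norm(q[i]-q[(i+1)%4]).round(4) for i in range(4)])
q=np.array([R(*p,.018) for p in((293,17),(516,19),(506,110),(297,107))]);print("slot",q.mean(0))
a,b=R(310,63,.030),R(505,62,.026);print("bolt",a,b,(a+b)/2,np.linalg.norm((a-b)[:2]))
E0=np.load("side0.npy").astype(int);E1=np.load("s15.npy").astype(int)
for n,(u,v) in dict(wheel_small=(229,243),bolt_short=(298,291),fork_small=(220,194)).items():
    print(n,np.abs(E0-E1)[v-18:v+18,u-22:u+22].mean())
```

```text
wheel hub top [0.62150454 0.19623861 0.033     ]
0.07804879655258831 round c [0.61854739 0.19549774 0.018     ] [0.61685755 0.19618455 0.018     ]
sq [0.51560482 0.20362868 0.018     ]
fork [0.51936633 0.20298606 0.013     ] [np.float64(0.0632), np.float64(0.0655), np.float64(0.0648), np.float64(0.0657)]
slot [0.41271228 0.21128971 0.018     ]
bolt [0.4097061  0.15701336 0.03      ] [0.41590876 0.27117178 0.026     ] [0.41280743 0.21409257 0.028     ] 0.11432680272975562
wheel_small 3.3428030303030303
bolt_short 3.254419191919192
fork_small 7.720538720538721
```

```bash
python3 -c "
from h import *
s=state();print(s['t'],s['force']);print(close_job())"
```

```text
20.15 [ 0.80923416 -0.70927551  0.18554277]
the job is handed in; nothing more can be done
None
```

I packed the long bolt, large fork and large wheel into the slot, square and round recesses, and handed the job in at about 20 s. No verdict was reported.

My last wrist-picture checks, against the limits:

| Part | Measured offset from recess centre | Limit |
|---|---|---|
| Wheel | about 4 mm | 14 mm |
| Fork | about 4 mm in x, 1 mm in y | 14 mm each way |
| Bolt | about 0 mm in x, 3 mm in y | 17 mm each way |

- **Lying down:** all three look flat or upright on their recess floors. I judged this from the pictures and did not measure heights or angles at the end.
- **Small parts:** in the side picture the small wheel and short bolt are unchanged. The image change around the small fork was larger (7.7 against about 3.3). Its pixel position is the same, so I put that down to the arm's shadow.
- **Contact while placing the bolt:** a fingertip touched the slot's edge with about 39 N when I was 2 mm off centre. I backed off, shifted over and released the bolt a few mm above the floor.
- **Contact while placing the fork:** it met the recess at about 26 N, roughly 4 mm higher than I expected. I released it there, and later views show it seated.
- **Disagreements:** the bolt measured about 114 mm against 110. Two estimates of the round recess centre differed by up to 6 mm in one view and 2 mm in the last.

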